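Close the transfer tray's cover and clip it shut

TASK

Lower the tray's cover gently until it lies fully closed, so that its yellow tab comes to stand beside the tray's blue tab. Then take the orange spring clip out of its holder (its handles are boxed in there and can only be squeezed once it lies outside), squeeze it open and let it close well onto both tabs together, so that it stays there and pins the cover shut. Do not push the other things out of place.

Things in the scene. Friction and masses are not known exactly. Their poses are not given: they have to be found in the camera images.
- tray: White open tray fixed to the table, 160 (x) x 180 (y) x 80 mm high. Origin: centre of its underside, z up; -x is its front, facing roughly the robot. A blue tab, an upright plate 50 long (x), 6 thick (y), 50 high, juts out of the middle of the front wall, 30 to 80 mm above the table. The cover carries a like yellow tab.
- cover (a joint): Angle in rad of the tray's cover (190 wide, 165 deep, 6 mm thick, blue frame, clear window), hinged at the tray's rear (+x) rim: 0 = closed, larger = front edge lifted (starts at 0.5 to 0.95). Stiff hinge: it stays where it is left and is pushed down with 2 to 5 N at the front. Its yellow tab, when closed, stands on the -y side of the blue one, 1 mm off: 13 mm over both.
- cover_bar (a point): Middle of the top of the white grip bar on the cover (bar 70 long in the cover's y, 14 thick, its top 34 mm above the cover's underside), 145 mm from the hinge line and 15 mm behind the closed cover's front rim. Axes as the cover's: as the tray's when closed.
- cover_hinge (a point): Middle of the cover's hinge line (which runs along the tray's y), 80 mm above the table, axes as the tray's.
- tabs (a point): Where the clip goes: centre of the two tabs when the cover is closed, 55 mm above the table, axes as the tray's. From here the tabs reach 25 mm to the front (-x, their free end), 25 mm up and 25 mm down; the tray's wall is 25 mm behind (+x). The clip can come from the front, mouth towards the tray's +x.
- caddy: Aluminium clip holder fixed to the table: base 150 (x) x 90 (y) x 4 mm thick. Two side walls (68 mm apart inside, 8 thick, x -75 to 0) and an end wall at x = -72, all 50 mm high, stand around the clip's handles with about 4 mm of room. The +x half is open; the clip's nose lies there. Origin: centre of its underside.
- clip: Orange spring clip, 124 mm long, 30 mm wide, about 120 g, lying on its side. Origin: on its pivot axis at the underside; z along the pivot (up), +x to the mouth. Two jaw plates reach to x = 62 mm, 17 mm across over both at x = 40 when shut. The origin belongs to the half with the -y jaw, which turns by half the opening when the clip is squeezed evenly.
- clip_jaw (a joint): Opening angle of the clip in rad: 0 = shut, 0.5 = fully open (handles parallel), about 0.18 when closed on both tabs (13 mm), about 0.06 on one tab alone.
- clip_handles (a point): Where to squeeze the clip: between its two handle plates, on its x axis 42 mm behind the pivot, at half its width. The plates (6 mm thick, from the pivot to x = -62 mm) are 50 mm over both here and 60 mm at their ends when the clip is shut. Pressed together along y to 30 mm (a firm stop, about 15 N) they open the jaws to 30 mm at the tips.
- clip_mouth (a point): Point between the jaws, on the clip's x axis 45 mm ahead of its pivot (17 mm behind the jaw tips), at half its 30 mm width. Axes as the clip's.
- parts_bin: Blue open bin with red parts, 140 x 100 x 50 mm, fixed to the table. Origin: centre of its underside. Bystander.
- bottle: White bottle with red cap, 66 mm diameter, 170 mm high. Bystander; origin under its centre.
- spool: Yellowish empty spool standing on end, 80 mm diameter, 62 mm high. Bystander; origin under its centre.
- jar: Clear jar with blue lid, 70 mm diameter, 85 mm high. Bystander; origin under its centre.
- tape: White tape ring lying flat, 90 mm diameter, 25 mm high. Bystander; origin under its centre.
- connector_a: Red tube connector lying on the table, 72 x 22 x 18 mm. Bystander; origin under it.
- connector_b: Another such red connector. Bystander; origin under it.
- gauge: Grey hand gauge with a green screen, 100 x 60 x 30 mm. Bystander; origin under its centre.

How it is judged:
By the outcome, as a careful person would: the job done as asked, in the order asked, and still so for the second after the job is handed in, with the robot touching nothing.
It also fails if it takes over 58 s, if anything falls off the work surface, if the arm or the gripper's body presses on something with over 40 N, if the wrist force passes 120 N, or if a joint passes its speed limit or range.

ROBOT

A 7-joint arm with a two-finger parallel gripper is mounted at the origin on the work surface. World frame = base frame: x ahead of the robot, y to its left, z up, the work surface at z = 0. Lengths are in m, angles in rad, forces in N, time in s.
With the tool pointing down it reaches from about 0.425 to 0.925 m from the base axis. Payload 6.8 kg.
Tool frame: the origin (TCP) lies at the very end of the fingers, on their centre line; the grasp point (between the pads) lies 19 mm behind it; z points along the fingers, y is the line along which they close (so a half turn about z gives the same grasp; the last joint's range is limited). The gripper opens to 85 mm and grips with 20 to 120 N. Pads are 22 mm wide; open, the fingers measure 114 mm over their backs; the gripper's body (76 mm by 85 mm) begins 54 mm behind the grasp point. The pads swing forward as they close: fully open they stand 13 mm farther back than shut.
Start: joints at [1.056, 0.477, 0.022, 1.555, -0.011, 1.109, -0.083], TCP at [0.267, -0.62, 0.231] pointing down, gripper open.
Joint ranges: [-2.96, 2.96], [-0.34, 2.1], [-1.41, 1.46], [0.24, 2.44], [-1.37, 4.51], [0.17, 1.92], [-2.96, 2.96]. Speed limits (rad/s): [2.39, 2.39, 3.14, 3.14, 3.14, 3.14, 3.14].

INTERFACE

Orientations are given as a rotation vector (axis times angle).
In Python, from bench import r gives the robot as it stands.
- The arm moves only by the tool play_rows, never from a script. Its argument "targets" is text: rows parted by semicolons, each of 5 numbers parted by spaces: the closure, from -1 (fully open) to 1 (shut), then the shift along the tool's x, y, z in m, then the turn about the tool's z in rad. In form: gripper dx dy dz spin; .... A call has 1 to 8 rows; each row is the pose to reach, as a shift and turn from the pose commanded when the call began, along the tool's axes at that moment; what a row does not reach only later rows make up. A row lasts 1/12 s, in which the tool goes at most 41.7 mm and 7.16 degrees, less where a joint would pass 70% of its speed; a pose out of reach is approached as far as the arm can. A call with a gripper value outside its range is refused whole. The fingers move at their own pace and stop on an object; "squeeze" is the grip in N (left out, the last holds). Time passes only in rows, so rows that repeat a pose let the fingers close. It gives the time, the measured TCP pose, the force, the opening and the grip force at its end, in the units of the state.
- r.get_obs(): the state, without advancing time (a new reading comes with each control period).
- r.grab_frame(name): name is "scene" or "top" or "wrist"; returns the picture (420x560x3 uint8, red, green, blue); there is no depth.
- r.camera_info(name): a dict with "fov_y" (degrees; the focal length in pixels is half the picture's height over the tangent of half this angle, whatever the lens; pixels are square), "cx", "cy" (the principal point, pixels), "k1" (the pictures are not rectified: a ray, as slopes to the right and down, at radius r is drawn at 1 + k1 r^2 times it, then the intrinsics apply), "position" and "rotation" of the camera in the world. Camera axes: x right, y down, z forward; pixel columns grow to the right and rows downward; lengths in m; the calibration is good to about 2 mm. A picture is of the moment at which its call begins: read the wrist's pose just before it. camera_info takes no time and is no camera call; for the wrist camera it gives the pose at the moment of the call.
- r.hand_in(): hands the job in; it is judged then, once.
The state is a dict: "clock": time; "joints": joint angles; "qvel": joint speeds; "tau": joint torques, N m; "tcp_pos": TCP position; "orientation": TCP orientation; "contact_force": force on the tool from outside, world axes, zero at the start; "moment": the same for the moment, N m; "grip_width": finger opening in m; "gripper_force": force on a finger pad.
Only numpy, scipy, OpenCV 4.12 (cv2) and the standard library are available. Lean on these libraries where they do the work, as an engineer would, in place of code of your own. Each camera call takes 0.05 s, during which the arm holds its last target. There are 200 camera calls.

## Working session

There is one attempt and no reset: what is moved stays moved. The work goes in short steps, Python scripts to look and compute and a tool call to move; the robot and the scene stay as the last step left them, time stands still between calls to the robot, and variables do not carry over. Pictures are saved under pics/ and viewed, at most 10 in all, crops included, and the job is handed in when it is done.

Besides the shell and the picture viewer there is one more tool, called after ">>>" by a JSON object that holds its "api" and its "payload". play_rows: Moves the arm, as the interface text tells. Its arguments: {"type":"object","properties":{"targets":{"type":"string"},"squeeze":{"type":"number"}},"required":["targets"]}

```bash
mkdir -p pics; ls; cat > h.py <<'E'
import numpy as np, cv2
from scipy.spatial.transform import Rotation as R
from bench import r
def K(i):
    f=210/np.tan(np.radians(i['fov_y'])/2); return f
def rot(i):
    a=np.array(i['rotation'],float); return a if a.shape==(3,3) else R.from_rotvec(a).as_matrix()
def ray(i,u,v):
    f=K(i); d=np.array([(u-i['cx'])/f,(v-i['cy'])/f]); s=d.copy()
    for _ in range(20): s=d/(1+i['k1']*(s@s))
    return np.array(i['position']),rot(i)@np.array([s[0],s[1],1])
def onz(i,u,v,z):
    p,d=ray(i,u,v); return p+d*(z-p[2])/d[2]
def proj(i,P):
    c=rot(i).T@(np.array(P)-i['position']); s=c[:2]/c[2]; s=s*(1+i['k1']*(s@s)); return s*K(i)+[i['cx'],i['cy']]
def tri(obs):
    A=np.zeros((3,3));b=np.zeros(3)
    for i,u,v in obs:
        p,d=ray(i,u,v); d=d/np.linalg.norm(d); M=np.eye(3)-np.outer(d,d); A+=M;b+=M@p
    return np.linalg.solve(A,b)
def grab(n,f=None):
    i=r.camera_info(n); im=np.array(r.grab_frame(n))
    if f: cv2.imwrite('pics/'+f,im[:,:,::-1])
    return i,im
E
python3 - <<'E'
from h import *
for n in ['scene','top']:
    i,im=grab(n,n+'1.png'); print(n,i)
print(r.get_obs())
a=cv2.imread('pics/scene1.png');b=cv2.imread('pics/top1.png')
E
```

```text
pics
scene {'fov_y': 53.504165807118014, 'cx': 271.7068867692905, 'cy': 204.14203031672594, 'k1': 0.04430563227313734, 'position': array([1.22837789, 0.64742858, 1.0674355 ]), 'rotation': array([-0.97700349, -2.4828201 ,  0.99500106])}
top {'fov_y': 44.890053655730284, 'cx': 279.6826182046134, 'cy': 202.71471686371305, 'k1': -0.03684722068722197, 'position': array([ 0.39181152, -0.02056949,  1.52285739]), 'rotation': array([-2.19087298,  2.12321395, -0.1533778 ])}
{'clock': 0.1, 'joints': array([ 1.05591035,  0.47770694,  0.02233498,  1.55636424, -0.01151583,
        1.10930965, -0.08309145]), 'qvel': array([ 2.08917001e-04,  2.30392567e-05,  2.91074009e-04, -1.97337851e-03,
       -5.15079111e-04,  5.21795360e-04, -8.11241322e-04]), 'tau': array([ 3.93383714e-03, -5.97761786e+01,  1.61338560e+00, -2.81959569e+01,
        1.28089284e-02,  5.01219954e-03, -2.98145073e-05]), 'tcp_pos': array([ 0.26685235, -0.61941896,  0.2304249 ]), 'orientation': array([-3.07525634e+00, -6.34301145e-01,  6.83942115e-04]), 'contact_force': array([-0.15193764, -0.83292555,  0.69858004]), 'moment': array([0.02185345, 0.00216518, 0.01659631]), 'gripper_force': 0.0, 'grip_width': 0.08530581277527904}
```

View pics/top1.png

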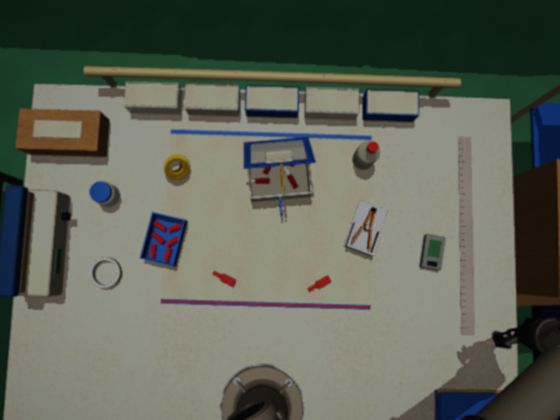

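View pics/scene1.png

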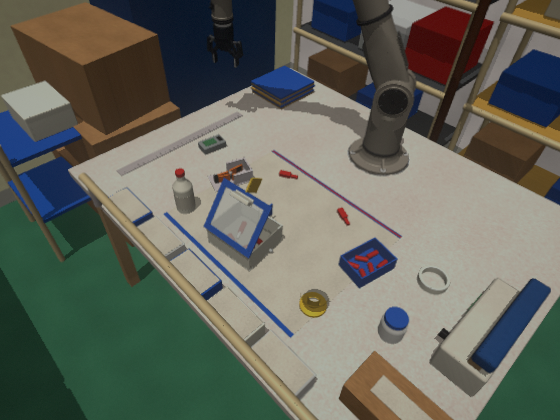

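The top view shows the tray at about (280,175) with its cover lifted at the rear, and the caddy with the orange clip at (367,228). The bottle is at (367,152), and the red connectors are at (225,279) and (320,283). In the scene view the cover leans open at (238,215), with the yellow tab near (254,186).

```bash
python3 - <<'E'
from h import *
a=cv2.imread('pics/top1.png')[125:265,235:400]; a=cv2.resize(a,None,fx=4.5,fy=4.2,interpolation=cv2.INTER_CUBIC); 
cv2.imwrite('pics/c1.png',a[:, :800]); 
i=r.camera_info('top')
for n,u,v,z in [('caddyc',367,228,.03),('bottle cap',372,147,.17),('tray frontL',251,199,.08),('tray frontR',312,194,.08),('tray tab',282,216,.08),('spool',177,167,.06)]: print(n,onz(i,u,v,z).round(3))
im=cv2.imread('pics/top1.png'); hsv=cv2.cvtColor(im,cv2.COLOR_BGR2HSV)
m=cv2.inRange(hsv,(5,120,60),(18,255,255)); m[:,:335]=0;m[:,395:]=0;m[:195]=0;m[265:]=0
ys,xs=np.nonzero(m); print(len(xs),xs.min(),xs.max(),ys.min(),ys.max())
P=np.array([onz(i,u,v,.034)[:2] for u,v in zip(xs,ys)]); c=P.mean(0); w,V=np.linalg.eigh(np.cov(P.T)); print(c,V[:,1],w)
E
```

```text
caddyc [ 0.524 -0.292  0.03 ]
bottle cap [ 0.734 -0.278  0.17 ]
tray frontL [0.592 0.051 0.08 ]
tray frontR [ 0.612 -0.123  0.08 ]
tray tab [ 0.546 -0.039  0.08 ]
spool [0.683 0.272 0.06 ]
162 352 374 211 248
[ 0.52402694 -0.28980256] [-0.95535158  0.29547141] [0.00022942 0.0010242 ]
```

View pics/c1.png

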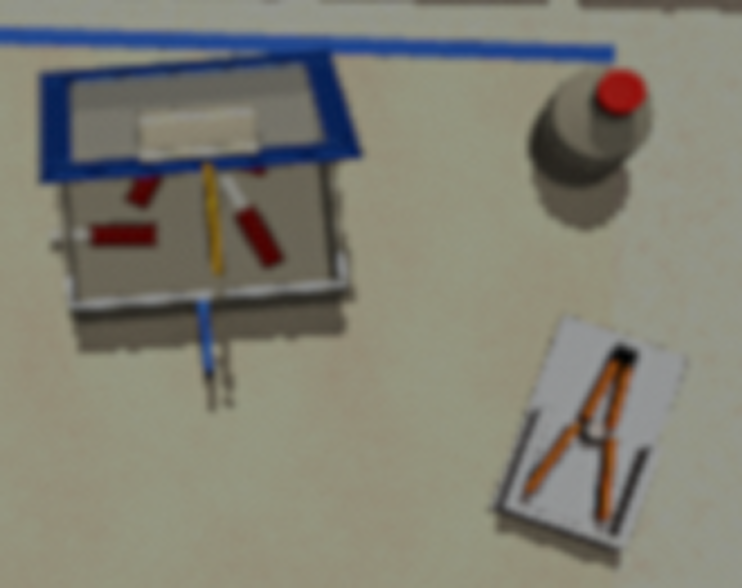

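The crop shows the clip's mouth at full-frame pixel (374,209) and its handle ends at (352,244) and (369,249). The tray's front corners are at (252,198) and (312,192), and the cover's front corners are at (244,168) and (315,162).

```bash
cat >> h.py <<'E'
YAW=np.arctan2(.02,.174)
def trayT(): 
    xh=np.array([np.cos(YAW),np.sin(YAW),0]); yh=np.array([-xh[1],xh[0],0]); return xh,yh
def rel(target,spin=0):
    o=r.get_obs(); M=R.from_rotvec(o['orientation']).as_matrix(); return (M.T@(np.array(target)-o['tcp_pos'])).round(4)
E
python3 - <<'E'
from h import *
i=r.camera_info('top')
L=onz(i,251.7,197.6,.08);Rr=onz(i,311.7,192.4,.08); d=L-Rr; print(L,Rr,np.linalg.norm(d)); 
yaw=np.arctan2(-d[0],d[1]); print('yaw',yaw)
xh=np.array([np.cos(yaw),np.sin(yaw),0]); yh=np.array([-xh[1],xh[0],0])
hin=(L+Rr)/2+.16*xh; print('hinge',hin)
for (u,v),s in [((244.3,167.9),.095),((314.6,162.4),-.095)]:
    p,dd=ray(i,u,v); t=(s-(p-hin)@yh)/(dd@yh); q=p+t*dd-hin; print('plane',q@xh,q[2])
    # on circle radius .165
    f=lambda t:((p+t*dd-hin)@xh)**2+(p+t*dd-hin)[2]**2-.165**2
    ts=np.linspace(1.0,1.5,2001); v_=np.array([f(t) for t in ts]); k=np.nonzero(v_[:-1]*v_[1:]<0)[0]
    for j in k: q=p+ts[j]*dd-hin; print('circ',q@xh,q@yh,q[2],np.arctan2(q[2],-(q@xh)))
o=r.get_obs(); print(R.from_rotvec(o['orientation']).as_matrix().round(3))
for n,u,v in [('mouth',373.9,209.5),('h1',352.1,243.6),('h2',369.4,248.8),('piv',366,227)]: print(n,onz(i,u,v,.034).round(4))
print('wrist',r.camera_info('wrist'))
E
```

```text
[0.59641143 0.0491813  0.08      ] [ 0.61705488 -0.12248144  0.08      ] 0.17289953174509157
yaw 0.11968116140466374
hinge [ 0.76558864 -0.01754676  0.08      ]
plane -0.10052062323430597 0.13845941413875784
circ -0.09919218413323891 0.09526169188296717 0.13206394005876443 0.9265966303416405
plane -0.0904898503673516 0.08358742678640096
circ -0.10033349826449486 -0.09021344094042871 0.1312080372677491 0.9179596009985365
[[ 0.918  0.396 -0.001]
 [ 0.396 -0.918  0.001]
 [-0.    -0.002 -1.   ]]
mouth [ 0.5791 -0.3111  0.034 ]
h1 [ 0.4763 -0.2476  0.034 ]
h2 [ 0.4626 -0.2987  0.034 ]
piv [ 0.5264 -0.2881  0.034 ]
wrist {'fov_y': 66.0421204870871, 'cx': 283.6587323932546, 'cy': 207.38846346704676, 'k1': 0.023403926619766768, 'position': array([ 0.32774849, -0.59408783,  0.37372593]), 'rotation': array([ 2.43571646, -1.60356438, -0.21395823])}
```

>>> {"api": "play_rows", "payload": {"targets": "1 0.03 -0.022 -0.005 0.035; 1 0.065 -0.045 -0.01 0.07; 1 0.1 -0.068 -0.015 0.105; 1 0.13 -0.09 -0.02 0.14; 1 0.165 -0.113 -0.025 0.18; 1 0.195 -0.135 -0.03 0.22; 1 0.23 -0.158 -0.03 0.255; 1 0.26 -0.18 -0.03 0.29"}}

```text
clock: 0.77
tcp_pos: [0.4359, -0.3494, 0.2615]
orientation: [-3.136, -0.182, -0.001]
contact_force: [0.3, 0.8, -0.4]
grip_width: 0.0002
gripper_force: 0.0
```

```bash
python3 - <<'E'
from h import *
o=r.get_obs();print(o['clock'],o['tcp_pos'],R.from_rotvec(o['orientation']).as_matrix().round(3)[:,0])
i,im=grab('wrist','w1.png'); print(i['position'],rot(i)[:,2]); print(rel([.52,-.29,.25]))
np.save('w1.npy',np.r_[i['position'],i['rotation']])
for n,P in [('mouth',(.5791,-.3111,.034)),('piv',(.5264,-.2881,.034)),('h1',(.4763,-.2476,.034)),('bar',(.705,-.025,.216))]: print(n,proj(i,P))
E
```

```text
0.7667 [ 0.43586101 -0.34942443  0.26151542] [0.993 0.116 0.001]
[ 0.50147441 -0.34225882  0.40485543] [-0.25692475 -0.02910585 -0.96599302]
[ 0.0848 -0.041   0.0117]
mouth [262.63594505  39.8557243 ]
piv [236.7124409   90.90976455]
h1 [197.08987819 133.75581779]
bar [-699.36957581 -734.16624063]
```

View pics/w1.png

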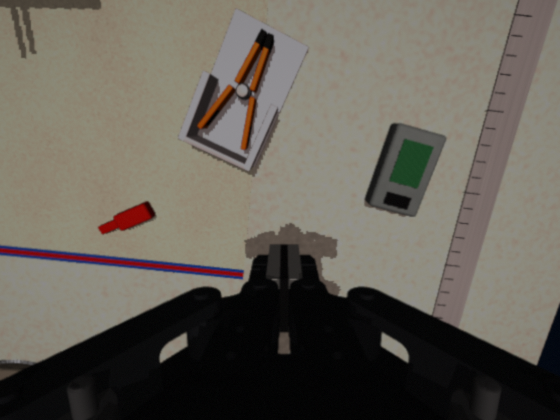

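The wrist view shows the caddy with the clip. The pivot is at (242,91), the mouth tip at (265,35), and the handle ends at (203,127) and (246,148).

>>> {"api": "play_rows", "payload": {"targets": "1 0.025 -0.029 -0.008 0; 1 0.05 -0.058 -0.015 0; 1 0.075 -0.087 -0.022 0; 1 0.1 -0.115 -0.03 0; 1 0.125 -0.145 -0.035 0; 1 0.15 -0.175 -0.04 0; 1 0.175 -0.205 -0.045 0; 1 0.2 -0.235 -0.05 0"}}

```text
clock: 1.48
tcp_pos: [0.6064, -0.0937, 0.3113]
orientation: [3.136, 0.183, -0.001]
contact_force: [0.6, -0.3, 0.1]
grip_width: -0.0001
gripper_force: 0.0
```

```bash
python3 - <<'E'
from h import *
i1=r.camera_info('wrist'); w=np.load('w1.npy'); i1['position']=w[:3]; i1['rotation']=w[3:]
for n,u,v in [('tip',265,33),('piv',242,91),('h1',203,127),('h2',246,148)]: print(n,onz(i1,u,v,.034).round(4))
o=r.get_obs();print(o['clock'],o['tcp_pos'])
i,im=grab('wrist','w2.png'); print(i['position'])
np.save('w2.npy',np.r_[i['position'],i['rotation']]); print(rel([.716,-.0235,.27]))
E
```

```text
tip [ 0.5857 -0.3129  0.034 ]
piv [ 0.527  -0.2938  0.034 ]
h1 [ 0.4844 -0.2538  0.034 ]
h2 [ 0.467  -0.3031  0.034 ]
1.4833 [ 0.60637837 -0.0936896   0.31125289]
[ 0.67215493 -0.0864358   0.4545121 ]
[ 0.1121 -0.0461  0.0428]
```

View pics/w2.png

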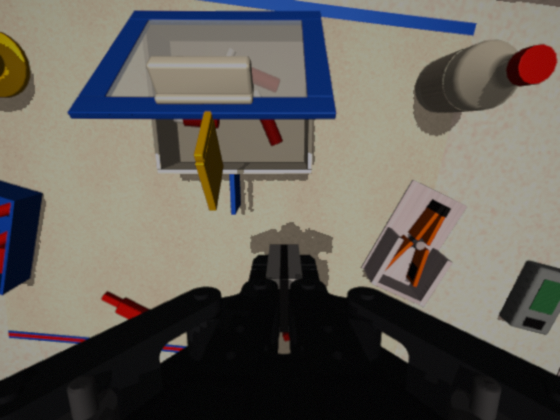

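The wrist view shows the cover's front edge from (70,117) to (335,117) and the grip bar at (148-252, 58-102). The tray's front rim runs from (157,171) to (312,171). The yellow tab is at (208,160) and the blue one at (235,192).

```bash
python3 - <<'E'
from h import *
i=r.camera_info('wrist'); w=np.load('w2.npy'); i['position']=w[:3]; i['rotation']=w[3:]
L=onz(i,157,171,.08);Rr=onz(i,312,171,.08); d=L-Rr; print(L,Rr,np.linalg.norm(d)); 
yaw=np.arctan2(-d[0],d[1]); print('yaw',yaw)
xh=np.array([np.cos(yaw),np.sin(yaw),0]); yh=np.array([-xh[1],xh[0],0])
print('blue tab tip',onz(i,236,213,.08),'base',onz(i,234,173,.08))
hin=(L+Rr)/2+.16*xh; print('hinge',hin)
for (u,v),s in [((70,117),.095),((335,117),-.095)]:
    p,dd=ray(i,u,v); t=(s-(p-hin)@yh)/(dd@yh); q=p+t*dd-hin; print('plane',q@xh,q[2])
    ts=np.linspace(.05,.6,3001); Q=p+ts[:,None]*dd-hin; v_=(Q@xh)**2+Q[:,2]**2-.165**2; k=np.nonzero(v_[:-1]*v_[1:]<0)[0]
    for j in k: q=Q[j]; print('circ',q@xh,q@yh,q[2],np.arctan2(q[2],-(q@xh)))
for a in (.85,.92):
    q=hin+(-.145*np.cos(a)+.034*np.sin(a))*xh; q[2]+=.145*np.sin(a)+.034*np.cos(a); print(a,'bar',q,proj(i,q))
    q=hin-.165*np.cos(a)*xh;q[2]+=.165*np.sin(a); print(proj(i,q+.095*yh),proj(i,q-.095*yh))
E
```

```text
[0.59847383 0.05324821 0.08      ] [ 0.61946277 -0.12556528  0.08      ] 0.1800411061020797
yaw 0.11684425000666691
blue tab tip [ 0.55844392 -0.04161236  0.08      ] base [ 0.60659449 -0.03554399  0.08      ]
hinge [ 0.76787734 -0.01750597  0.08      ]
plane -0.10128910496587933 0.13306539895942857
circ -0.10126929809600492 0.09666080155899441 0.13043248150118006 0.9106049247219481
circ -0.09929686803921481 0.26204861569097954 -0.13176167459855004 -0.924989048814276
plane -0.1008192102782385 0.12660040346377202
circ -0.1008572769481564 -0.09437229480388534 0.13072820607639069 0.9136743782946537
circ -0.09843132411279924 -0.13437535269064171 -0.13233274654877603 -0.9312642053275126
0.85 bar [ 0.69820166 -0.02568442  0.21137509] [201.54911239  71.05693039]
[ 79.71689735 127.78182437] [334.00923657 128.22785611]
0.92 bar [ 0.70749839 -0.02459318  0.21596012] [198.87213734  55.00488828]
[ 71.27165855 115.09742002] [336.03802798 115.69616364]
```

```bash
python3 - <<'E'
from h import *
yaw=.1168;xh=np.array([np.cos(yaw),np.sin(yaw),0]);hin=np.array([.7679,-.0175,.08])
def tc(a,pen):
    x=-.145*np.cos(a)+.034*np.sin(a)+.011*min(1,a/.3)-pen*np.sin(a); z=.145*np.sin(a)+.034*np.cos(a)-pen*np.cos(a)
    return hin+x*xh+[0,0,z]
print('app',rel(tc(.912,-.03)))
for a in np.arange(.88,-.01,-.04): print(round(a,2),rel(tc(a,.002)),tc(a,.002).round(4))
E
```

```text
app [ 0.137  -0.0455  0.0791]
0.88 [ 0.1073 -0.0457  0.1006] [ 0.7116 -0.0241  0.2121]
0.84 [ 0.1021 -0.0458  0.1034] [ 0.7064 -0.0247  0.2093]
0.8 [ 0.097  -0.0458  0.1064] [ 0.7013 -0.0253  0.2063]
0.76 [ 0.092  -0.0459  0.1096] [ 0.6963 -0.0259  0.2031]
0.72 [ 0.0871 -0.0459  0.113 ] [ 0.6915 -0.0265  0.1997]
0.68 [ 0.0824 -0.0459  0.1166] [ 0.6868 -0.027   0.1961]
0.64 [ 0.0778 -0.0459  0.1204] [ 0.6823 -0.0275  0.1923]
0.6 [ 0.0734 -0.046   0.1244] [ 0.6779 -0.0281  0.1883]
0.56 [ 0.0691 -0.046   0.1285] [ 0.6737 -0.0286  0.1841]
0.52 [ 0.065  -0.046   0.1328] [ 0.6696 -0.029   0.1798]
0.48 [ 0.0611 -0.046   0.1372] [ 0.6658 -0.0295  0.1753]
0.44 [ 0.0573 -0.046   0.1419] [ 0.6621 -0.0299  0.1707]
0.4 [ 0.0538 -0.0461  0.1466] [ 0.6586 -0.0303  0.1659]
0.36 [ 0.0504 -0.0461  0.1515] [ 0.6552 -0.0307  0.161 ]
0.32 [ 0.0473 -0.0461  0.1565] [ 0.6521 -0.0311  0.156 ]
0.28 [ 0.0436 -0.0461  0.1617] [ 0.6485 -0.0315  0.1508]
0.24 [ 0.0394 -0.0461  0.1669] [ 0.6443 -0.032   0.1455]
0.2 [ 0.0354 -0.0461  0.1723] [ 0.6404 -0.0325  0.1402]
0.16 [ 0.0316 -0.0461  0.1778] [ 0.6366 -0.0329  0.1347]
0.12 [ 0.028  -0.0461  0.1833] [ 0.6331 -0.0333  0.1291]
0.08 [ 0.0247 -0.0461  0.189 ] [ 0.6298 -0.0337  0.1235]
0.04 [ 0.0215 -0.0461  0.1947] [ 0.6267 -0.0341  0.1178]
-0.0 [ 0.0187 -0.0461  0.2004] [ 0.6239 -0.0344  0.112 ]
```

>>> {"api": "play_rows", "payload": {"targets": "1 0.035 -0.012 0.005 0; 1 0.07 -0.025 0.015 0; 1 0.105 -0.036 0.035 0; 1 0.13 -0.044 0.06 0; 1 0.137 -0.046 0.079 0; 1 0.122 -0.046 0.09 0; 1 0.107 -0.046 0.1 0; 1 0.102 -0.046 0.103 0"}}

```text
clock: 2.2
tcp_pos: [0.6996, -0.0378, 0.2055]
orientation: [-3.136, -0.184, 0.007]
contact_force: [1.1, 0.3, -1.1]
grip_width: 0.0001
gripper_force: 0.6
```

```bash
cat > q.py <<'E'
from h import *
yaw=.1168;xh=np.array([np.cos(yaw),np.sin(yaw),0]);hin=np.array([.7679,-.0175,.08])
o=r.get_obs(); print(o['clock'],o['tcp_pos'],o['orientation'],o['contact_force'],np.abs(o['qvel']).max())
E
python3 - <<'E'
from q import *
i,im=grab('wrist','w3.png')
o=r.get_obs(); print(o['clock'],o['tcp_pos'],o['orientation'],o['contact_force'],np.abs(o['qvel']).max())
E
```

```text
2.2 [ 0.69960128 -0.03783846  0.20550115] [-3.13594346 -0.1839996   0.00692041] [ 1.08120717  0.28590561 -1.0542962 ] 0.1422447315329716
2.25 [ 0.69949161 -0.0383354   0.20630833] [ 3.13600923  0.18303935 -0.00640766] [-0.05058907 -0.20539458 -0.08246968] 0.0639510486655283
```

View pics/w3.png

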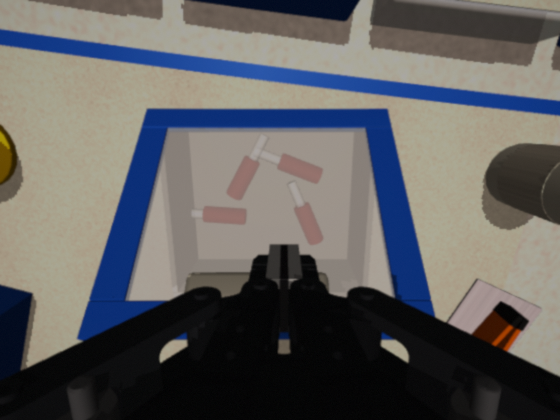

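The fingertips at (285,250) are on the bar, whose visible part spans columns 185 to 328, about 10 mm off its middle. I'll continue along the arc.

```bash
python3 - <<'E'
from q import *
def tc(a,pen):
    x=-.145*np.cos(a)+.034*np.sin(a)+.011*min(1,a/.3)-pen*np.sin(a); z=.145*np.sin(a)+.034*np.cos(a)-pen*np.cos(a)
    return hin+x*xh+[0,0,z]
for a in np.arange(.84,-.01,-.04): print(round(a,2),rel(tc(a,.002)))
E
```

```text
2.25 [ 0.69949161 -0.0383354   0.20630833] [ 3.13600923  0.18303935 -0.00640766] [-0.05058907 -0.20539458 -0.08246968] 0.0639510486655283
0.84 [ 0.0084 -0.0127 -0.0031]
0.8 [ 0.0033 -0.0127 -0.    ]
0.76 [-0.0017 -0.0127  0.0032]
0.72 [-0.0065 -0.0127  0.0067]
0.68 [-0.0112 -0.0127  0.0103]
0.64 [-0.0158 -0.0127  0.0141]
0.6 [-0.0202 -0.0127  0.0181]
0.56 [-0.0244 -0.0127  0.0223]
0.52 [-0.0285 -0.0127  0.0266]
0.48 [-0.0323 -0.0127  0.0311]
0.44 [-0.036  -0.0127  0.0357]
0.4 [-0.0396 -0.0127  0.0405]
0.36 [-0.0429 -0.0127  0.0455]
0.32 [-0.046  -0.0127  0.0505]
0.28 [-0.0496 -0.0127  0.0557]
0.24 [-0.0538 -0.0127  0.061 ]
0.2 [-0.0578 -0.0127  0.0664]
0.16 [-0.0615 -0.0127  0.0719]
0.12 [-0.065  -0.0127  0.0774]
0.08 [-0.0683 -0.0127  0.0831]
0.04 [-0.0714 -0.0127  0.0888]
-0.0 [-0.0742 -0.0127  0.0946]
```

>>> {"api": "play_rows", "payload": {"targets": "1 -0.002 0 0.003 0; 1 -0.0065 0 0.007 0; 1 -0.011 0 0.0105 0; 1 -0.016 0 0.014 0; 1 -0.02 0 0.018 0; 1 -0.0245 0 0.0225 0; 1 -0.0285 0 0.0265 0; 1 -0.032 0 0.031 0"}}

```text
clock: 2.92
tcp_pos: [0.6695, -0.0413, 0.1769]
orientation: [3.136, 0.183, -0.0]
contact_force: [-0.6, -0.8, 1.6]
grip_width: -0.0
gripper_force: 0.8
```

>>> {"api": "play_rows", "payload": {"targets": "1 -0.004 0 0.005 0; 1 -0.0075 0 0.0095 0; 1 -0.011 0 0.0145 0; 1 -0.014 0 0.0195 0; 1 -0.0175 0 0.0245 0; 1 -0.0215 0 0.03 0; 1 -0.0255 0 0.0355 0; 1 -0.0295 0 0.041 0"}}

```text
clock: 3.58
tcp_pos: [0.6404, -0.0446, 0.1357]
orientation: [-3.136, -0.183, -0.0]
contact_force: [0.9, 0.4, 0.8]
grip_width: 0.0001
gripper_force: 0.5
```

>>> {"api": "play_rows", "payload": {"targets": "1 -0.0035 0 0.0055 0; 1 -0.0065 0 0.011 0; 1 -0.01 0 0.017 0; 1 -0.0125 0 0.022 0; 1 -0.0125 0 0.0235 0; 1 -0.0125 0 0.0245 0"}}

```text
clock: 4.08
tcp_pos: [0.6282, -0.0462, 0.1138]
orientation: [3.136, 0.183, -0.0]
contact_force: [-8.8, 0.2, 26.0]
grip_width: 0.0001
gripper_force: 12.7
```

>>> {"api": "play_rows", "payload": {"targets": "1 0 0 -0.02 0; 1 0 0 -0.055 0; 1 -0.015 0.005 -0.09 0; 1 -0.035 0.015 -0.12 0; 1 -0.065 0.025 -0.14 0; 1 -0.1 0.04 -0.15 0; 1 -0.1 0.04 -0.15 0"}}

```text
clock: 4.67
tcp_pos: [0.5293, -0.1023, 0.2639]
orientation: [3.133, 0.174, -0.0]
contact_force: [-0.2, -1.7, -0.3]
grip_width: -0.0002
gripper_force: 0.0
```

```bash
python3 - <<'E'
from q import *
i,im=grab('wrist','w4.png'); np.save('w4.npy',np.r_[i['position'],i['rotation']]); o=r.get_obs(); print(o['tcp_pos'],i['position'])
E
```

```text
4.6667 [ 0.52933622 -0.10233195  0.26389842] [ 3.13337469e+00  1.73542824e-01 -3.56238664e-04] [-0.18469426 -1.69361806 -0.33736448] 0.08402917589185913
[ 0.5314152  -0.10039174  0.26294852] [ 0.59509299 -0.09501402  0.40718994]
```

View pics/w4.png

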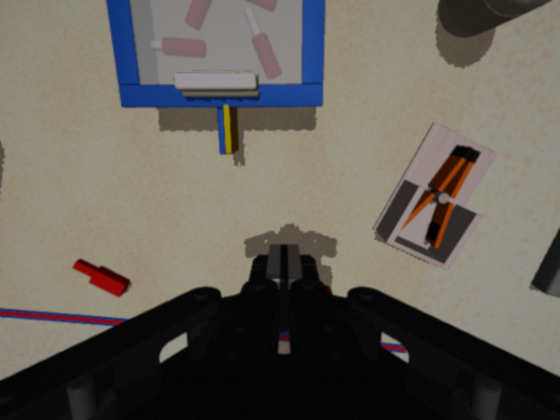

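The cover is closed: its front rim runs from (122,106) to (322,106). The blue tab (219-226) and the yellow tab (226-233) stand side by side down to row 154. The clip's pivot is at (443,198) and its tip at (467,150).

```bash
python3 - <<'E'
from q import *
i=r.camera_info('wrist'); w=np.load('w4.npy'); i['position']=w[:3]; i['rotation']=w[3:]
i1=dict(i); w=np.load('w1.npy'); i1['position']=w[:3]; i1['rotation']=w[3:]
yh=np.array([-xh[1],xh[0],0])
def T(p): q=p-hin; return (q@xh).round(4),(q@yh).round(4),q[2].round(4)
for u,v,z in [(122,106,.08),(322,106,.08),(122,106,.086),(322,106,.086)]: print('rim',T(onz(i,u,v,z)))
im=cv2.imread('pics/w4.png'); hsv=cv2.cvtColor(im,cv2.COLOR_BGR2HSV)
b=cv2.inRange(hsv,(105,120,50),(130,255,255)); y=cv2.inRange(hsv,(20,120,110),(35,255,255))
for v in (115,125,135,145,150,153,156):
    B=[u for u in range(200,250) if b[v,u]];Y=[u for u in range(200,250) if y[v,u]]
    print(v,B and (B[0],B[-1]),Y and (Y[0],Y[-1]), T(onz(i,(Y[0]-.5) if Y else 226,v,.08)), T(onz(i,(Y[-1]+.5) if Y else 226,v,.08)))
# clip orange in w1, w4
for n,ii,f,(u0,u1,v0,v1) in [('w1',i1,'w1.png',(180,310,10,180)),('w4',i,'w4.png',(370,500,110,280))]:
    im=cv2.imread('pics/'+f); h=cv2.cvtColor(im,cv2.COLOR_BGR2HSV); m=cv2.inRange(h,(5,150,90),(20,255,255)); mm=np.zeros_like(m); mm[v0:v1,u0:u1]=m[v0:v1,u0:u1]
    n_,lab,st,ce=cv2.connectedComponentsWithStats(mm)
    for k in range(1,n_):
        if st[k,4]>25:
            ys,xs=np.nonzero(lab==k); P=np.array([onz(ii,a,c,.034)[:2] for a,c in zip(xs,ys)]); w_,V=np.linalg.eigh(np.cov(P.T)); print(n,st[k],P.mean(0).round(4),V[:,1].round(3))
print('piv',onz(i1,242,91,.034),onz(i,443,198,.034),tri([(i1,242,91),(i,443,198)]),'tip',tri([(i1,265,34),(i,467,150)]),onz(i,467,150,.034),onz(i1,265,34,.034))
E
```

```text
4.7167 [ 0.5314152  -0.10039174  0.26294852] [3.13460958e+00 1.75683440e-01 1.08635538e-03] [-0.01380533  0.70425814 -1.17743809] 0.060604350580037006
rim (np.float64(-0.1668), np.float64(0.0971), np.float64(0.0))
rim (np.float64(-0.1676), np.float64(-0.0949), np.float64(0.0))
rim (np.float64(-0.167), np.float64(0.0943), np.float64(0.006))
rim (np.float64(-0.1678), np.float64(-0.0942), np.float64(0.006))
115 (218, 222) (224, 228) (np.float64(-0.1753), np.float64(0.0006), np.float64(0.0)) (np.float64(-0.1753), np.float64(-0.0042), np.float64(0.0))
125 (218, 222) (224, 229) (np.float64(-0.1847), np.float64(0.0011), np.float64(0.0)) (np.float64(-0.1847), np.float64(-0.0047), np.float64(0.0))
135 (219, 223) (225, 229) (np.float64(-0.1942), np.float64(0.0007), np.float64(0.0)) (np.float64(-0.1942), np.float64(-0.0042), np.float64(0.0))
145 (220, 224) (226, 230) (np.float64(-0.2039), np.float64(0.0003), np.float64(0.0)) (np.float64(-0.2039), np.float64(-0.0047), np.float64(0.0))
150 (220, 224) (226, 230) (np.float64(-0.2088), np.float64(0.0005), np.float64(0.0)) (np.float64(-0.2088), np.fl
[... 314 characters left out ...]
  42  24  41 220] [ 0.5561 -0.2963] [-0.905  0.424]
w1 [250  47  18  44 232] [ 0.5514 -0.3094] [-0.969  0.247]
w1 [198  85  34  44 274] [ 0.5069 -0.2646] [-0.822  0.569]
w1 [241  97  14  53 248] [ 0.4952 -0.3024] [-0.996  0.093]
w4 [438 158  28  34 213] [ 0.556  -0.2958] [-0.905  0.426]
w4 [451 162  22  36 177] [ 0.5518 -0.3089] [-0.967  0.253]
w4 [404 193  31  33 177] [ 0.5139 -0.2688] [-0.834  0.551]
w4 [434 203  19  45 227] [ 0.4939 -0.3018] [-0.996  0.094]
piv [ 0.52697601 -0.29377617  0.034     ] [ 0.52744433 -0.29296719  0.034     ] [ 0.5271369  -0.29363216  0.03269437] tip [ 0.58585146 -0.31194936  0.02502521] [ 0.58517684 -0.30640744  0.034     ] [ 0.58479295 -0.31300068  0.034     ]
```

>>> {"api": "play_rows", "payload": {"targets": "-0.2 0.001 0.035 0.01 0.07; -0.2 0.002 0.07 0.025 0.14; -0.2 0.004 0.105 0.045 0.22; -0.2 0.005 0.14 0.065 0.3; -0.2 0.006 0.175 0.085 0.38; -0.2 0.008 0.208 0.105 0.46; -0.2 0.008 0.208 0.11 0.46; -0.2 0.008 0.208 0.11 0.46"}}

```text
clock: 5.38
tcp_pos: [0.5642, -0.3042, 0.148]
orientation: [-3.094, 0.54, 0.009]
contact_force: [-1.0, 0.5, -0.5]
grip_width: 0.0513
gripper_force: 0.0
```

```bash
python3 - <<'E'
from q import *
m=R.from_rotvec(o['orientation']).as_matrix(); print('yaw',np.arctan2(m[1,0],m[0,0]),o['grip_width'],rel([.5628,-.3063,.008]))
E
```

```text
5.3833 [ 0.56421753 -0.30415856  0.14800486] [-3.09408438  0.54043534  0.00884491] [-1.04277835  0.47692292 -0.50574937] 0.05561561361909344
yaw -0.3458465753901841 0.05126204350446482 [0.0002 0.0024 0.14  ]
```

>>> {"api": "play_rows", "payload": {"targets": "-0.2 0 0.002 0.035 0; -0.2 0 0.002 0.07 0; -0.2 0 0.002 0.1 0; -0.2 0 0.002 0.125 0; -0.2 0 0.002 0.138 0; -0.2 0 0.002 0.14 0; -0.2 0 0.002 0.14 0"}}

```text
clock: 5.97
tcp_pos: [0.5658, -0.3038, 0.0119]
orientation: [-3.095, 0.534, 0.001]
contact_force: [0.3, 0.0, 0.8]
grip_width: 0.0514
gripper_force: 0.0
```

>>> {"api": "play_rows", "payload": {"targets": "1 0 0 0 0; 1 0 0 0 0; 1 0 0 0 0; 1 0 0 0 0; 1 0 0 0 0; 1 0 0 0 0", "squeeze": 50}}

```text
clock: 6.47
tcp_pos: [0.5665, -0.3058, 0.014]
orientation: [3.094, -0.537, 0.005]
contact_force: [-1.1, 0.7, 4.9]
grip_width: 0.0169
gripper_force: 48.6
```

>>> {"api": "play_rows", "payload": {"targets": "1 0 0 -0.015 0; 1 0 0 -0.035 0; 1 0 0 -0.06 0; 1 0 0 -0.085 0; 1 0 0 -0.11 0; 1 0 0 -0.13 0; 1 0 0 -0.13 0"}}

```text
clock: 7.05
tcp_pos: [0.5681, -0.3065, 0.1477]
orientation: [3.093, -0.537, 0.014]
contact_force: [0.9, -0.4, -0.9]
grip_width: 0.0168
gripper_force: 48.9
```

```bash
python3 - <<'E'
from q import *
i,im=grab('scene','s2.png'); i2,im2=grab('wrist')
a=im[110:270,170:330]; a=cv2.resize(a,(420,420)); 
cv2.imwrite('pics/c2.png',np.hstack([cv2.resize(im2,(380,285)),np.zeros((285,5,3),np.uint8),cv2.resize(a,(285,285))])[:,:,::-1])
print(proj(i,[.563,-.306,.12]))
E
```

```text
7.05 [ 0.56806188 -0.30648517  0.14770299] [ 3.09303254 -0.53672473  0.01431022] [ 0.92756008 -0.3921146  -0.94796456] 0.06035653676130096
[218.59272981 156.43712533]
```

View pics/c2.png

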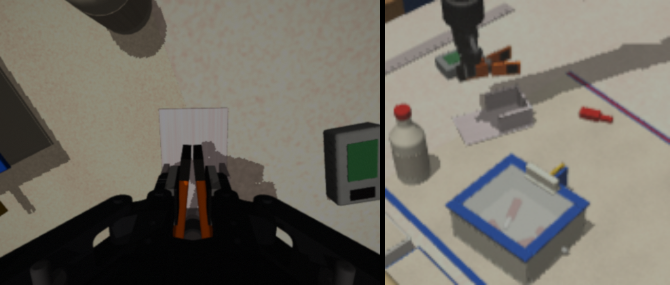

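The left panel (wrist) shows the clip held between the fingers, with its handles pointing back toward the robot. The right panel (scene) shows it clear of the caddy, and the tray closed.

>>> {"api": "play_rows", "payload": {"targets": "1 -0.014 -0.026 0 -0.07; 1 -0.03 -0.055 0 -0.15; 1 -0.045 -0.085 0 -0.23; 1 -0.06 -0.112 0.01 -0.31; 1 -0.074 -0.138 0.025 -0.39; 1 -0.087 -0.162 0.045 -0.46; 1 -0.087 -0.162 0.06 -0.46; 1 -0.087 -0.162 0.06 -0.46"}}

```text
clock: 7.82
tcp_pos: [0.5344, -0.1205, 0.0779]
orientation: [-3.133, -0.189, 0.011]
contact_force: [-0.8, -1.3, -1.5]
grip_width: 0.0169
gripper_force: 49.0
```

>>> {"api": "play_rows", "payload": {"targets": "1 0 0 0.025 0; 1 0 0 0.045 0; 1 0 0 0.06 0; 1 0 0 0.067 0; 1 0 0 0.071 0; 1 0 0 0.074 0; 1 0 0 0.074 0"}}

```text
clock: 8.4
tcp_pos: [0.537, -0.1242, 0.0098]
orientation: [3.135, 0.181, -0.003]
contact_force: [-8.3, 0.0, 16.6]
grip_width: 0.0169
gripper_force: 50.4
```

>>> {"api": "play_rows", "payload": {"targets": "1 0 0 -0.003 0; 0.4 0 0 -0.003 0; 0 0 0 -0.003 0; -0.2 0 0 -0.003 0; -0.2 0 0 -0.003 0; -0.2 0 0 -0.02 0; -0.2 0 0 -0.045 0; -0.2 0 0 -0.075 0"}}

```text
clock: 9.07
tcp_pos: [0.5364, -0.1229, 0.0821]
orientation: [-3.135, -0.184, 0.006]
contact_force: [1.2, -0.4, 0.3]
grip_width: 0.0514
gripper_force: 0.0
```

>>> {"api": "play_rows", "payload": {"targets": "-1 -0.03 0 -0.03 0; -1 -0.06 0 -0.06 0; -1 -0.08 0 -0.09 0; -1 -0.08 0 -0.1 0; -1 -0.08 0 -0.1 0"}}

```text
clock: 9.48
tcp_pos: [0.4596, -0.1332, 0.1857]
orientation: [3.134, 0.181, 0.009]
contact_force: [0.5, 0.9, 0.2]
grip_width: 0.0857
gripper_force: 0.0
```

```bash
python3 - <<'E'
from q import *
i,im=grab('wrist','w5.png'); np.save('w5.npy',np.r_[i['position'],i['rotation']])
h=cv2.cvtColor(im,cv2.COLOR_RGB2HSV); m=cv2.inRange(h,(4,140,80),(20,255,255))
n_,lab,st,ce=cv2.connectedComponentsWithStats(m)
for k in range(1,n_):
    if st[k,4]>40:
        ys,xs=np.nonzero(lab==k); P=np.array([onz(i,a,c,.030)[:2] for a,c in zip(xs,ys)]); w_,V=np.linalg.eigh(np.cov(P.T)); print(st[k],P.mean(0).round(4),V[:,1].round(3))
E
```

```text
9.4833 [ 0.45956721 -0.13323798  0.18566346] [3.1343269  0.18144475 0.00878803] [0.49524105 0.89628731 0.17855824] 0.07426419583660347
[286  95  11  52 332] [ 0.5267 -0.1327] [-0.977 -0.211]
[271  96  10  51 320] [ 0.525  -0.1188] [-0.999 -0.032]
[254 153  19  60 366] [ 0.4683 -0.1134] [-0.991  0.13 ]
[295 153  20  59 370] [ 0.4727 -0.152 ] [-0.931 -0.366]
```

View pics/w5.png

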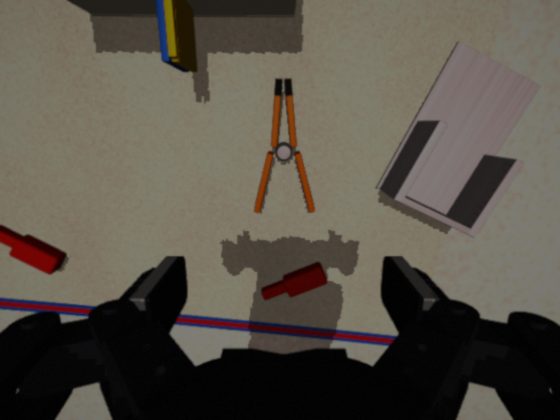

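The clip lies free on the table. Its pivot is at (284,152), the jaw tips at (284,80), and the handle ends at (258,211) and (311,210). The connector at (295,282) is well clear of the handles.

```bash
python3 - <<'E'
from q import *
i=r.camera_info('wrist'); w=np.load('w5.npy'); i['position']=w[:3]; i['rotation']=w[3:]
p=onz(i,284,152,.031); t=.122; c=np.array([np.cos(t),np.sin(t),0]); print('piv',p,'conn',onz(i,310,263,.018),'tip',onz(i,284,79,.03))
hd=(np.array([.4683,-.1134,0])+[.4727,-.152,0])/2; q=hd-p; n=np.array([-c[1],c[0],0]); print('handles centroid in clip',q@c,q@n)
g=p-.042*c; g[2]=.006; print(g,rel(g)); m=R.from_rotvec(o['orientation']).as_matrix(); print(np.arctan2(m[1,0],m[0,0]))
E
```

```text
9.5333 [ 0.45952965 -0.13276974  0.18392034] [3.1352342  0.18257899 0.00566713] [ 0.80271792 -0.28129055 -0.34280074] 0.0553581378627688
piv [ 0.49868487 -0.12963357  0.031     ] conn [ 0.38691791 -0.16987645  0.018     ] tip [ 0.56048163 -0.12249139  0.03      ]
handles centroid in clip -0.028348555411240317 0.0003863956831435651
[ 0.45699705 -0.13474487  0.006     ] [-0.0034  0.0014  0.1779]
0.11633994245165849
```

>>> {"api": "play_rows", "payload": {"targets": "-1 -0.003 0.001 0.035 0; -1 -0.003 0.001 0.07 0; -1 -0.003 0.001 0.105 0; -1 -0.003 0.001 0.135 0; -1 -0.003 0.001 0.16 0; -1 -0.003 0.001 0.172 0; -1 -0.003 0.001 0.177 0; -1 -0.003 0.001 0.177 0"}}

```text
clock: 10.2
tcp_pos: [0.4544, -0.1329, 0.0033]
orientation: [-3.135, -0.185, 0.007]
contact_force: [-0.2, -0.3, -0.1]
grip_width: 0.0857
gripper_force: 0.0
```

>>> {"api": "play_rows", "payload": {"targets": "-0.3 0 0 0 0; 0 0 0 0 0; 1 0 0 0 0; 1 0 0 0 0; 1 0 0 0 0; 1 0 0 0 0; 1 0 0 0 0", "squeeze": 45}}

```text
clock: 10.78
tcp_pos: [0.4572, -0.1343, 0.008]
orientation: [3.135, 0.183, 0.006]
contact_force: [-2.6, 0.5, 13.5]
grip_width: 0.0289
gripper_force: 44.1
```

>>> {"api": "play_rows", "payload": {"targets": "1 0 0 -0.012 0; 1 0 0 -0.03 0; 1 -0.008 0 -0.043 0; 1 -0.016 -0.01 -0.043 0; 1 -0.014 -0.035 -0.043 0; 1 -0.009 -0.06 -0.043 0; 1 -0.005 -0.08 -0.043 0; 1 -0.005 -0.08 -0.043 0"}}

```text
clock: 11.45
tcp_pos: [0.4411, -0.0501, 0.0489]
orientation: [-3.134, -0.193, -0.002]
contact_force: [0.0, 0.6, -1.7]
grip_width: 0.0288
gripper_force: 45.2
```

```bash
python3 - <<'E'
from q import *
print(o['grip_width'])
i,im=grab('wrist','w6.png'); np.save('w6.npy',np.r_[i['position'],i['rotation']])
h=cv2.cvtColor(im,cv2.COLOR_RGB2HSV)
yh=np.array([-xh[1],xh[0],0])
T=lambda p:(round((p-hin)@xh,4),round((p-hin)@yh,4))
for nm,lo,hi,z in [('or',(4,140,80),(19,255,255),.07),('ye',(21,120,100),(35,255,255),.08),('bl',(105,120,50),(130,255,255),.08)]:
    m=cv2.inRange(h,lo,hi); n_,lab,st,ce=cv2.connectedComponentsWithStats(m)
    for k in range(1,n_):
        if st[k,4]>60: 
            ys,xs=np.nonzero(lab==k); P=np.array([T(onz(i,a,c,z)) for a,c in zip(xs,ys)]); w_,V=np.linalg.eigh(np.cov(P.T)); print(nm,st[k],P.mean(0).round(4),P.min(0),P.max(0),V[:,1].round(3))
o=r.get_obs(); print(o['tcp_pos'],T(o['tcp_pos'])); print(rel([.4979,-.0491,.048]))
E
```

```text
11.45 [ 0.44105326 -0.05007319  0.04887447] [-3.13371915e+00 -1.92675232e-01 -1.69873431e-03] [ 0.04328823  0.57604798 -1.65520261] 0.07119039623989125
0.02877730215437908
or [ 225   38   38  131 2029] [-0.2565  0.0201] [-0.2798  0.0138] [-0.2354  0.026 ] [-0.985 -0.171]
or [ 303   38   38  130 2043] [-0.2562 -0.0076] [-0.2793 -0.0134] [-0.2352 -0.0016] [-0.988  0.153]
or [ 245  185   17  133 1622] [-0.3112  0.0177] [-0.344   0.0148] [-0.2863  0.0207] [-1.    -0.012]
or [ 306  185   16  134 1671] [-0.3114 -0.0062] [-0.3443 -0.0092] [-0.2862 -0.0033] [-1.    -0.007]
[ 0.44076368 -0.05223602  0.04875522] (np.float64(-0.329), np.float64(0.0036))
[0.0571 0.0038 0.0008]
```

>>> {"api": "play_rows", "payload": {"targets": "1 0 0.0025 0 0; 1 0 0.0045 0 0; 1 0.007 0.0045 0 0; 1 0.017 0.0045 0 0; 1 0.029 0.0045 0 0; 1 0.041 0.0045 0 0; 1 0.051 0.0045 0 0; 1 0.055 0.0045 0 0"}}

```text
clock: 12.17
tcp_pos: [0.4966, -0.0517, 0.0482]
orientation: [-3.135, -0.186, 0.004]
contact_force: [-5.7, 5.0, 0.2]
grip_width: 0.0285
gripper_force: 45.8
```

>>> {"api": "play_rows", "payload": {"targets": "1 0 0 0 0; 1 0 0 0 0; 1 0 0 0 0"}}

```text
clock: 12.42
tcp_pos: [0.4969, -0.0516, 0.0484]
orientation: [-3.135, -0.186, -0.0]
contact_force: [-1.1, 5.7, -4.9]
grip_width: 0.0286
gripper_force: 45.4
```

```bash
python3 - <<'E'
from q import *
print(o['grip_width'],(o['tcp_pos']-hin)@xh,(o['tcp_pos']-hin)@np.array([-xh[1],xh[0],0]))
i,im=grab('wrist'); i2,s=grab('scene')
P=proj(i2,[.58,-.04,.05]).astype(int); print(P)
a=s[P[1]-45:P[1]+45,P[0]-50:P[0]+50]; a=cv2.resize(a,(400,360),interpolation=cv2.INTER_CUBIC)
cv2.imwrite('pics/c3.png',np.hstack([cv2.resize(im[:,140:440],(257,360)),a])[:,:,::-1])
E
```

```text
12.4167 [ 0.49693647 -0.05156236  0.04842824] [-3.13457124e+00 -1.85883591e-01 -3.77937036e-04] [-1.1050949   5.65908793 -4.89051183] 0.0029782464685257507
0.028589105633824035 -0.27308680357920023 -0.002253652083253626
[265 212]
```

View pics/c3.png

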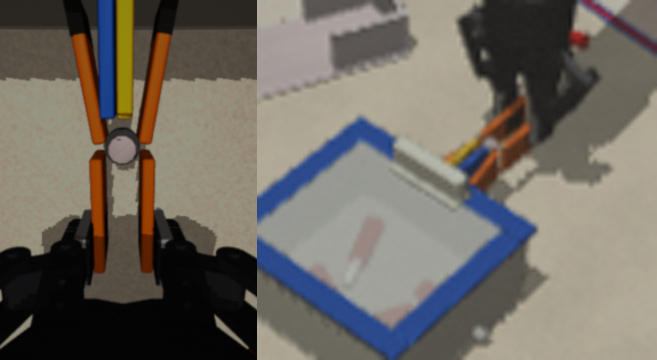

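The left panel (wrist) shows the open jaws straddling both tabs. The tab midline is at column 115 and the clip axis at 122, so the clip sits about 3 mm too far to -y, and it is about 6 mm deeper than needed. I'll shift it, then release slowly.

>>> {"api": "play_rows", "payload": {"targets": "1 0 -0.003 0 0; 1 -0.003 -0.003 0 0; 1 -0.005 -0.003 0 0; 1 -0.005 -0.003 0 0"}}

```text
clock: 12.85
tcp_pos: [0.4906, -0.0514, 0.0488]
orientation: [3.136, 0.182, -0.001]
contact_force: [0.5, 0.1, -1.9]
grip_width: 0.0282
gripper_force: 45.2
```

```bash
cat > m.py <<'E'
from q import *
i,im=grab('wrist'); h=cv2.cvtColor(im,cv2.COLOR_RGB2HSV)
for nm,lo,hi in [('or',(4,140,80),(19,255,255)),('ye',(21,120,100),(35,255,255)),('bl',(105,120,50),(130,255,255))]:
    m=cv2.inRange(h,lo,hi); m[:,:200]=0; m[:,400:]=0; n_,lab,st,ce=cv2.connectedComponentsWithStats(m)
    for k in range(1,n_):
        if st[k,4]>60: 
            print(nm,st[k],[(v,np.nonzero(lab[v]==k)[0][[0,-1]]) for v in (20,60,100,130) if (lab[v]==k).any()])
E
python3 m.py
```

```text
12.85 [ 0.49056585 -0.05144844  0.04882277] [ 3.13571684e+00  1.81545378e-01 -6.09781661e-04] [ 0.46969462  0.09796457 -1.89520613] 0.007347366943014854
or [ 224   38   39  131 2055] [(60, array([227, 243])), (100, array([236, 251])), (130, array([242, 256]))]
or [ 303   38   37  130 2072] [(60, array([321, 337])), (100, array([314, 329])), (130, array([308, 323]))]
or [ 245  185   17  134 1641] []
or [ 306  185   16  134 1686] []
ye [ 279    0   19  112 2096] [(20, array([279, 297])), (60, array([279, 297])), (100, array([279, 296]))]
bl [ 255    0   21  120 2205] [(20, array([256, 274])), (60, array([257, 275])), (100, array([258, 275]))]
```

>>> {"api": "play_rows", "payload": {"targets": "1 0.001 -0.0017 0 0; 0.35 0.001 -0.0017 0 0; 0.25 0.001 -0.0017 0 0; 0.18 0.001 -0.0017 0 0; 0.1 0.001 -0.0017 0 0; 0.03 0.001 -0.0017 0 0; -0.05 0.001 -0.0017 0 0; -0.12 0.001 -0.0017 0 0"}}

```text
clock: 13.57
tcp_pos: [0.4921, -0.0491, 0.0489]
orientation: [3.136, 0.183, 0.001]
contact_force: [0.6, 0.2, -0.9]
grip_width: 0.048
gripper_force: 0.2
```

>>> {"api": "play_rows", "payload": {"targets": "-0.25 0 0 0 0; -0.4 0 0 0 0; -0.6 0 0 0 0; -0.8 0 0 0 0; -0.8 0 0 0 0"}}

```text
clock: 13.98
tcp_pos: [0.4919, -0.0488, 0.0488]
orientation: [-3.136, -0.183, -0.0]
contact_force: [-0.3, 0.3, -0.6]
grip_width: 0.0764
gripper_force: 0.0
```

```bash
python3 m.py
```

```text
13.9833 [ 0.49186167 -0.0488058   0.04884754] [-3.13623548e+00 -1.83330585e-01 -1.25739116e-04] [-0.26777748  0.27194671 -0.62451622] 0.001178234302669451
or [ 250   43   17  128 1829] [(60, array([250, 264])), (100, array([251, 264])), (130, array([252, 266]))]
or [ 303   43   18  129 1827] [(60, array([306, 319])), (100, array([306, 318])), (130, array([303, 317]))]
or [ 228  187   31  135 1682] []
or [ 311  187   29  134 1662] []
ye [ 288    0   19  117 2097] [(20, array([288, 306])), (60, array([288, 305])), (100, array([288, 304]))]
bl [ 264    0   20  124 2188] [(20, array([265, 282])), (60, array([265, 282])), (100, array([266, 282]))]
```

The jaws now touch both tabs with no gap: orange at 250-264, blue at 265-282, yellow at 288-305, orange at 306-319. I'll retreat straight up.

>>> {"api": "play_rows", "payload": {"targets": "-1 0 0 -0.01 0; -1 0 0 -0.03 0; -1 0 0 -0.06 0; -1 0 0 -0.1 0; -1 0 0 -0.14 0; -1 0 0 -0.17 0; -1 0 0 -0.17 0; -1 0 0 -0.17 0"}}

```text
clock: 14.7
tcp_pos: [0.493, -0.0488, 0.2213]
orientation: [3.136, 0.183, 0.008]
contact_force: [0.2, 0.8, -1.1]
grip_width: 0.0855
gripper_force: 0.0
```

```bash
python3 - <<'E'
from q import *
i,im=grab('wrist','w9.png'); h=cv2.cvtColor(im,cv2.COLOR_RGB2HSV)
yh=np.array([-xh[1],xh[0],0]); T=lambda p:(round((p-hin)@xh,4),round((p-hin)@yh,4))
m=cv2.inRange(h,(4,140,70),(19,255,255)); n_,lab,st,ce=cv2.connectedComponentsWithStats(m)
for k in range(1,n_):
    if st[k,4]>60: print(st[k],T(onz(i,*ce[k],.07)))
m=cv2.inRange(h,(105,150,50),(130,255,255)); n_,lab,st,ce=cv2.connectedComponentsWithStats(m)
for k in range(1,n_):
    if st[k,4]>300: print('bl',st[k])
for s in (.095,-.095): print('rim closed proj',proj(i,hin-.167*xh+s*yh))
E
```

```text
14.7 [ 0.49298766 -0.04882982  0.22132588] [3.1356037  0.18310595 0.00773152] [ 0.22150893  0.76361887 -1.13301133] 0.0541969963291338
[270  92   7  53 331] (np.float64(-0.2082), np.float64(0.0101))
[290  92   9  53 348] (np.float64(-0.2078), np.float64(-0.0089))
[259 151  14  62 403] (np.float64(-0.2639), np.float64(0.0172))
[295 151  15  62 404] (np.float64(-0.2638), np.float64(-0.0163))
bl [ 159    0  250  124 7462]
bl [176 320 215  24 317]
rim closed proj [167.20346957  65.46071149]
rim closed proj [401.2024181   65.23327496]
```

```bash
python3 -c "
from bench import r
print(r.hand_in())"
```

```text
the job is handed in; nothing more can be done
None
```

I lowered the cover until it was closed, clamped the clip on both tabs so that it pins the cover shut, and handed the job in after about 15 s of robot time; no result came back.

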